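# Slide the corner block home along the door rail

### The job

On the old cabinet door lying on the bench, a loose wooden corner block has to go into the one corner pocket that is still empty, between a short fixed strip and the far rail at its left or right end (the same pocket at the other end already has its block). With the fingertips, push the loose block across the panel until its long side lies flat against the far rail somewhere short of the pocket, then push it along the rail into the empty pocket until its end is fully home against the side of the frame, and move clear. Do not lift or tip the block, and leave everything else where it is.

Things in the scene. Friction and masses are not known exactly. Their poses are not given: they have to be found in the camera images.
- block: loose rectangular block of pale wood, 30 wide (its x) by 54 long (its y) by 18 mm tall, about 30 g, lying on the door's panel. Origin: centre of its underside; z up.
- door: panelled cabinet door lying flat, fixed, 350 (x) by 470 mm (y). Origin: centre of its underside, on the bench; x points away from the robot to the far rail, y left along the rail. Sunken level panel 12 mm above the bench, x -120 to 120, y -175 to 175 mm; the frame around it is 32 mm tall (20 above the panel), so the far rail's inner face is at x = 120, the side members' at y = -175 and 175.
- pocket: empty corner pocket at one end of the far rail, at door x = 105, y = 148 or -148 mm, axes as the door's. Origin: on the panel's face, where the block's origin is when it touches rail and side member. A fixed strip parallel to the rail, centred on the origin in y, 34 long, 14 wide, 10 mm tall, leaves a channel 34 mm wide (4 more than the block) along the rail, open to the rail's middle.
- filled: the like pocket at the other end of the far rail, with its own strip and a fixed block of the same size already in it. Origin: centre of that block's underside.
- pot: Small lidded clear jar, 34 mm wide and 42 mm tall, standing on the door's panel in one of its near corners. Origin: on its underside. To be left alone.
- dowel: Round wooden peg 18 mm thick, 40 mm tall, standing on the panel in the other near corner. Origin: on its underside. To be left alone.
- forceps: Steel forceps about 135 mm long, 7 mm thick, lying along the door's left (+y) side member, on top of it. Origin: on its underside. To be left alone.
- solvent: Amber glass bottle 84 mm wide, 190 mm tall, standing left of the door. Origin: on its underside. To be left alone.
- reel: Blue plastic reel 56 mm wide, 30 mm tall, left of the door. Origin: on its underside. To be left alone.
- brush: Brush lying right of the door. Origin: on its underside. To be left alone.
- strap: Iron hinge strap about 220 mm long, 4 mm thick, lying flat right of the door. Origin: on its underside. To be left alone.

How it is judged:
By the outcome, as a careful person would: the job done as asked, in the order asked, and still so for the second after the job is handed in, with the robot touching nothing.
It also fails if it takes over 54 s, if anything falls off the work surface, if the arm or the gripper's body presses on something with over 40 N, if the wrist force passes 120 N, or if a joint passes its speed limit or range.

### The arm

A 7-joint arm with a two-finger parallel gripper is mounted at the origin on the work surface. World frame = base frame: x ahead of the robot, y to its left, z up, the work surface at z = 0. Lengths are in m, angles in rad, forces in N, time in s.
With the tool pointing down it reaches from about 0.4 to 0.875 m from the base axis. Payload 19.3 kg.
Tool frame: the origin (TCP) lies midway between the tips of the shut fingers; the grasp point (between the pads) lies 19 mm behind it; z points along the fingers, y is the line along which they close (so a half turn about z gives the same grasp; the last joint's range is limited). The gripper opens to 85 mm and grips with 20 to 120 N. Pads are 22 mm wide; open, the fingers measure 114 mm over their backs; the gripper's body (76 mm by 85 mm) begins 54 mm behind the grasp point. The pads swing forward as they close: fully open they stand 13 mm farther back than shut.
Start: joints at [-1.22, 0.521, -0.036, 1.599, 0.021, 1.021, -0.113], TCP at [0.255, 0.57, 0.231] pointing down, gripper open.
Joint ranges: [-2.91, 2.91], [-0.3, 2.13], [-1.5, 1.42], [0.17, 2.43], [-1.26, 4.41], [0.16, 1.93], [-2.52, 2.52]. Speed limits (rad/s): [1.89, 1.89, 2.39, 2.39, 3.01, 3.01, 3.01].

### API

Orientations are given as [roll, pitch, yaw] about the fixed x, y, z axes, in that order (R = Rz(yaw) Ry(pitch) Rx(roll)).
In Python, from workcell import telemetry, grab_frame, calibration, bot, outline_of, landmark_of gives the robot as it stands. The module is installed in compiled form; this text tells all that it offers.
- The arm moves only by the shell command python3 -m inch 'ROWS' [FORCE]. ROWS is JSON, a list of rows, each a list of 7 numbers: the shift along the tool's x, y, z in m, then the turn, a rotation vector about the tool's x, y, z in rad, then the closure, from 0 (fully open) to 1 (shut). A call has 1 to 5 rows; each row shifts and turns the commanded pose from where the row before left it, along the tool's axes as they then stand; what a row does not reach is not made up. A row lasts 1/10 s, in which the tool goes at most 50 mm and 8.59 degrees, less where a joint would pass 70% of its speed; a pose out of reach is approached as far as the arm can. A call is refused whole if a number of a shift passes 0.05 or a number of a turn 0.15, either way. A call with a gripper value outside its range is refused whole. The fingers move at their own pace and stop on an object; FORCE is the grip in N (left out, the last holds). Time passes only in rows, so rows that do not move let the fingers close. It gives the time, the measured TCP pose, the force, the opening and the grip force at its end, in the units of the state.
- telemetry.observe(): the state, without advancing time (a new reading comes with each control period).
- grab_frame(name): name is "scene" or "top" or "wrist"; returns the picture (400x640x3 uint8, red, green, blue); there is no depth.
- calibration(name): a dict with "fovy" (degrees; the focal length in pixels is half the picture's height over the tangent of half this angle, whatever the lens; pixels are square), "cx", "cy" (the principal point, pixels), "dist" ([k1, k2, p1, p2, k3] as OpenCV has them; the pictures are not rectified), "pose" (4x4, takes a point from camera to world coordinates). Camera axes: x right, y down, z forward; pixel columns grow to the right and rows downward; lengths in m; the calibration is good to about 2 mm. A picture is of the moment at which its call begins: read the wrist's pose just before it. calibration takes no time and is no camera call; for the wrist camera it gives the pose at the moment of the call.
- bot.job_done(): hands the job in; it is judged then, once.
Trained networks look in the newest picture that a camera, given by its name, has taken for a name from the list of things; names that differ only in an ending like _2 or _b are one class to them, and where a whole thing is asked for, a point or a joint stands for the part that bears it (a point fixed in the world has none). Each returns a list of dicts, best first, with "score" (0 to 1); they miss things now and then, are a little off and sometimes report something else, mostly with a low value. They report only what shows in the picture. A call takes as long as a camera call.
- outline_of(label, camera): "region" (400x640 bool, what is visible of it) and "rect" ([left, top, right, bottom] in pixels, round what is visible of it).
- landmark_of(label, camera): "xy" ([column, row] in pixels: a listed point, or the origin of a listed thing).
The state is a dict: "clock": time; "qpos": joint angles; "qd": joint speeds; "joint_efforts": joint torques, N m; "position": TCP position; "tool_rot": TCP orientation; "force": force on the tool from outside, world axes, zero at the start; "moment": the same for the moment, N m; "grip_width": finger opening in m; "finger_force": force on a finger pad.
Only numpy, scipy, OpenCV 4.12 (cv2) and the standard library are available. Lean on these libraries where they do the work, as an engineer would, in place of code of your own. Each camera call takes 0.05 s, during which the arm holds its last target. There are 200 camera calls.

## Working session

There is one attempt and no reset: what is moved stays moved. The work goes in short steps, Python scripts to look and compute and a shell command to move; the robot and the scene stay as the last step left them, time stands still between calls to the robot, and variables do not carry over. Pictures are saved under pics/ and viewed, at most 10 in all, crops included, and the job is handed in when it is done.

```bash
mkdir -p pics
cat > h.py <<'E'
import numpy as np, cv2
from workcell import telemetry, grab_frame, calibration, bot, outline_of, landmark_of
def K(c):
    f=200/np.tan(np.radians(c["fovy"])/2); return np.array([[f,0,c["cx"]],[0,f,c["cy"]],[0,0,1.]])
def ray(c,px,z):
    p=cv2.undistortPoints(np.array(px,float).reshape(-1,1,2),K(c),np.array(c["dist"],float)).reshape(-1,2)
    P=np.array(c["pose"]); d=np.c_[p,np.ones(len(p))]@P[:3,:3].T; o=P[:3,3]
    return o+d*((z-o[2])/d[:,2])[:,None]
def proj(c,X):
    P=np.linalg.inv(np.array(c["pose"])); r,_=cv2.Rodrigues(P[:3,:3])
    return cv2.projectPoints(np.array(X,float).reshape(-1,1,3),r,P[:3,3],K(c),np.array(c["dist"],float))[0].reshape(-1,2)
def save(n,im): cv2.imwrite("pics/"+n+".png",cv2.cvtColor(im,cv2.COLOR_RGB2BGR))
E
python3 - <<'E'
from h import *
s=telemetry.observe(); print({k:np.round(s[k],3) for k in ("clock","position","tool_rot","grip_width","force")})
for n in("top","scene"):
    im=grab_frame(n); save(n+"0",im); c=calibration(n); print(n,np.round(c["pose"],3).tolist(),c["fovy"])
    for l in("block","door","pocket","filled"):
        for r in landmark_of(l,n)[:2]: print(l,r["score"],r["xy"],ray(c,[r["xy"]],0.012 if l!="door" else 0)[0].round(4))
E
```

```text
{'clock': np.float64(0.0), 'position': array([0.255, 0.57 , 0.231]), 'tool_rot': array([-3.141,  0.   ,  2.721]), 'grip_width': np.float64(0.085), 'force': array([ 0.289, -0.31 ,  0.916])}
top [[-0.023, -0.998, 0.059, 0.499], [-1.0, 0.022, -0.018, 0.001], [0.017, -0.059, -0.998, 1.097], [0.0, 0.0, 0.0, 1.0]] 52.48061928429367
block 0.57 [307.1, 204.1] [0.5629 0.013  0.012 ]
door 0.88 [308.4, 205.2] [0.5605 0.0097 0.    ]
pocket 0.65 [360.5, 160.3] [ 0.6782 -0.1336  0.012 ]
pocket 0.37 [245.0, 166.6] [0.6674 0.1775 0.012 ]
filled 0.68 [359.6, 162.6] [ 0.672 -0.131  0.012]
filled 0.63 [447.4, 200.0] [ 0.5657 -0.3654  0.012 ]
scene [[-0.514, 0.705, -0.489, 1.155], [0.858, 0.428, -0.284, 0.335], [0.009, -0.565, -0.825, 1.092], [0.0, 0.0, 0.0, 1.0]] 47.60558321718011
block 0.55 [329.7, 213.7] [0.5507 0.0133 0.012 ]
door 0.79 [329.3, 221.7] [0.5676 0.0222 0.    ]
door 0.31 [388.5, 215.7] [0.463  0.1563 0.    ]
pocket 0.61 [359.7, 269.1] [0.6578 0.1665 0.012 ]
filled 0.57 [260.7, 222.0] [ 0.6739 -0.137   0.012 ]
```

Run:
```python
import cv2
a=cv2.imread("pics/top0.png")[100:320,180:480]; cv2.imwrite("pics/t0c.png",cv2.resize(a,(780,572),interpolation=cv2.INTER_CUBIC))
```

```text
(no output)
```

View pics/t0c.png

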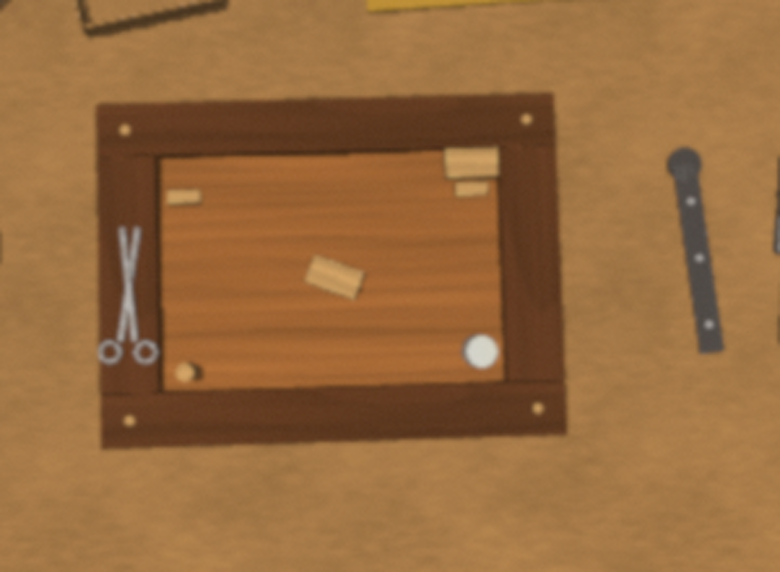

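View pics/scene0.png

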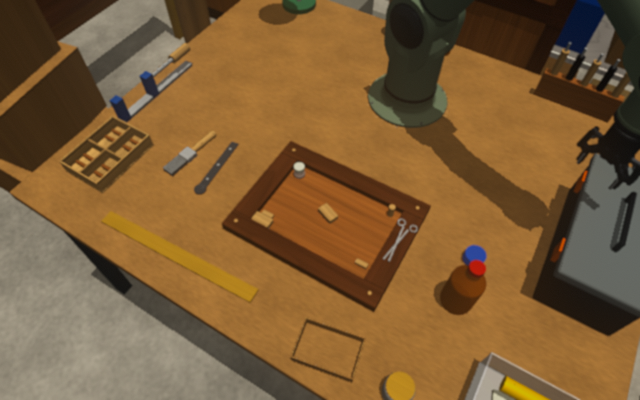

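The top view shows the left pocket empty (strip at crop pixel 183,197). The block sits mid-panel at crop (335,277), turned about -22°. The jar is near right at (481,351), the dowel near left at (187,372), and the fixed block far right at (472,163). The scene view shows the bottle at (465,290), left of the door.

Run:
```python
from h import *
c=calibration("top"); f=lambda L:np.array(L,float)/2.6+[180,100]-0.3
o=ray(c,f([(98,104),(553,94),(566,434),(103,447)]),0.032)[:,:2]
m=np.array([[175,235],[175,-235],[-175,-235],[-175,235]])/1000
A=o-o.mean(0);H=m.T@A; th=np.arctan2(H[0,1]-H[1,0],H[0,0]+H[1,1]); R=np.array([[np.cos(th),-np.sin(th)],[np.sin(th),np.cos(th)]])
t=o.mean(0); print("door",t,th,"res mm",((A-m@R.T)*1000).round(1).tolist())
b=ray(c,f([(315,255),(364,273),(355,299),(306,281)]),0.030)[:,:2]; print("block",b.mean(0),"in door",((b.mean(0)-t)@R)*1000, (b-b.mean(0))*1000)
im=grab_frame("top"); grab_frame("scene")
cs=calibration("scene"); print("bottle base",ray(cs,[(460,303),(475,255)],0), "reel?")
for l in ("solvent","reel","dowel","pot"):
    for r in landmark_of(l,"scene")[:2]: print(l,r["score"],ray(cs,[r["xy"]],0)[0].round(3))
```

```text
door [0.56510302 0.01312869] 0.003918545787457666 res mm [[-1.7, -2.5], [-2.1, 2.9], [1.8, 2.8], [2.0, -3.3]]
block [0.5561294  0.00910697] in door [-8.98931139 -3.98652641] [[ 22.74751601  19.77469146]
 [  3.3986017  -29.44302611]
 [-22.728938   -19.73679808]
 [ -3.41717971  29.40513273]]
bottle base [[0.60412031 0.42796117 0.        ]
 [0.45430315 0.41312422 0.        ]] reel?
solvent 0.81 [0.604 0.416 0.   ]
solvent 0.61 [ 0.673 -0.145  0.   ]
reel 0.9 [0.473 0.419 0.   ]
reel 0.57 [ 0.475 -0.14   0.   ]
dowel 0.56 [0.46  0.159 0.   ]
pot 0.67 [ 0.476 -0.138  0.   ]
```

```bash
python3 -m inch '[[-0.03,-0.03,0,0,0,0,0.65],[-0.03,-0.03,0,0,0,0,0.65],[-0.03,-0.03,0,0,0,0,0.65],[-0.03,-0.03,0,0,0,0,0.65],[-0.03,-0.03,0,0,0,0,0.65]]' 
python3 -m inch '[[-0.03,-0.03,0,0,0,0,0.65],[-0.03,-0.03,0,0,0,0,0.65],[-0.03,-0.03,0,0,0,0,0.65],[-0.03,-0.03,0,0,0,0,0.65],[-0.03,-0.03,0,0,0,0,0.65]]' 
python3 -m inch '[[-0.03,-0.03,0,0,0,0,0.65],[-0.03,-0.03,0,0,0,0,0.65],[-0.03,-0.03,0,0,0,0,0.65],[0,0,0,0,0,-0.14,0.65],[0,0,0,0,0,-0.14,0.65]]' 
python3 -m inch '[[0,0,0,0,0,-0.14,0.65],[0,0,0,0,0,0,0.65]]'
```

```text
clock: 1.3
position: [0.3314, 0.3706, 0.2314]
tool_rot: [3.141, 0.0, 2.721]
force: [0.3, -0.7, 0.9]
grip_width: 0.0296
finger_force: 0.0
clock: 1.8
position: [0.407, 0.1725, 0.2316]
tool_rot: [3.141, 0.0, 2.721]
force: [1.5, 1.3, -0.6]
grip_width: 0.0299
finger_force: 0.0
clock: 2.3
position: [0.4523, 0.054, 0.2314]
tool_rot: [-3.141, 0.0, 3.004]
force: [0.2, 0.8, -0.3]
grip_width: 0.0295
finger_force: 0.0
clock: 2.5
position: [0.452, 0.0551, 0.2314]
tool_rot: [3.141, 0.0, -3.14]
force: [0.0, 0.6, 0.2]
grip_width: 0.0299
finger_force: 0.0
```

Run:
```python
from h import *
s=telemetry.observe(); print({k:np.round(s[k],3) for k in ("clock","position","tool_rot","grip_width","force")})
c=calibration("wrist"); save("w1",grab_frame("wrist")); print(np.round(c["pose"],3).tolist(),c["fovy"])
```

```text
{'clock': np.float64(2.5), 'position': array([0.452, 0.055, 0.231]), 'tool_rot': array([ 3.141,  0.   , -3.14 ]), 'grip_width': np.float64(0.03), 'force': array([0.023, 0.585, 0.192])}
[[-0.002, 0.955, 0.296, 0.376], [1.0, 0.002, -0.0, 0.054], [-0.001, 0.296, -0.955, 0.374], [0.0, 0.0, 0.0, 1.0]] 65.56330873990741
```

View pics/w1.png

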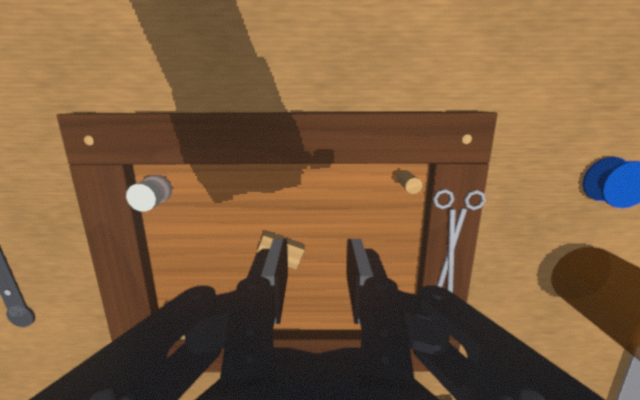

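The wrist view is mirrored, with image up = -x. It shows the near frame corners at (60,113) and (495,112), and the block at (280,250) partly hidden by the left finger. I'll measure from these corners.

Run:
```python
from h import *
import numpy as np
c=calibration("wrist")
print("near outer",ray(c,[(60,114),(495,112)],.032).round(4).tolist())
print("near inner",ray(c,[(132,163),(431,163)],.032).round(4).tolist())
print("block near top edge",ray(c,[(264,233),(305,248)],.030).round(4).tolist())
im=cv2.imread("pics/w1.png"); a=im[215:290,235:345]; cv2.imwrite("pics/w1c.png",cv2.resize(a,None,fx=7,fy=7,interpolation=cv2.INTER_CUBIC))
```

```text
near outer [[0.3908, -0.2189, 0.032], [0.3903, 0.2428, 0.032]]
near inner [[0.4437, -0.1526, 0.032], [0.4449, 0.1809, 0.032]]
block near top edge [[0.5301, -0.0106, 0.03], [0.5503, 0.0386, 0.03]]
```

View pics/w1c.png

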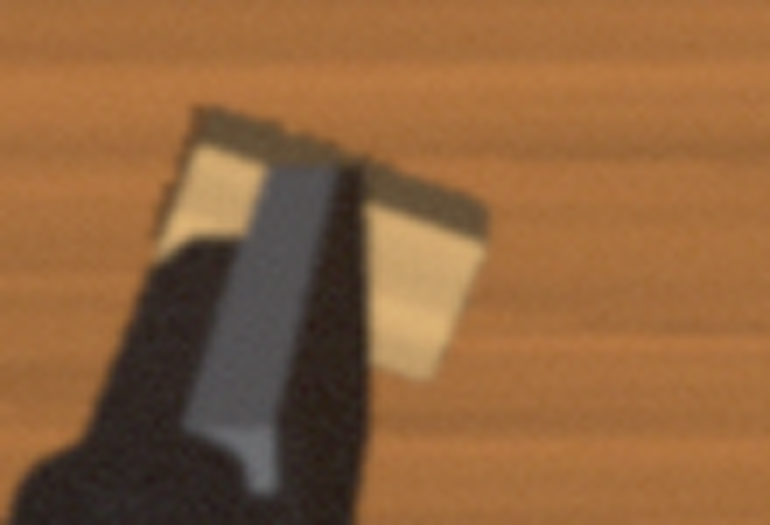

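The block's centre is about (0.557, 0.008) at yaw -20°, and both cameras agree. The rail's inner face is at x≈0.6855. I'll descend on the near side with the fingers about 30 mm apart.

```bash
python3 -m inch '[[-0.0265,-0.0225,0.02,0,0,0,0.65],[-0.0265,-0.0225,0.02,0,0,0,0.65],[0,0,0.04,0,0,0,0.65],[0,0,0.04,0,0,0,0.65],[0,0,0.04,0,0,0,0.65]]' 
python3 -m inch '[[0,0,0.03,0,0,0,0.65],[0,0,0.015,0,0,0,0.65],[0,0,0.005,0,0,0,0.65],[0,0,0.004,0,0,0,0.65],[0,0,0,0,0,0,0.65]]'
python3 - <<'E'
from h import *
c=calibration("wrist"); save("w2",grab_frame("wrist"))
E
```

```text
clock: 3.05
position: [0.5051, 0.01, 0.07]
tool_rot: [-3.141, 0.001, 3.136]
force: [0.6, -0.0, -0.6]
grip_width: 0.0296
finger_force: 0.0
clock: 3.55
position: [0.5053, 0.0102, 0.0177]
tool_rot: [-3.141, 0.001, 3.139]
force: [0.4, 0.2, 0.4]
grip_width: 0.0298
finger_force: 0.0
```

View pics/w2.png

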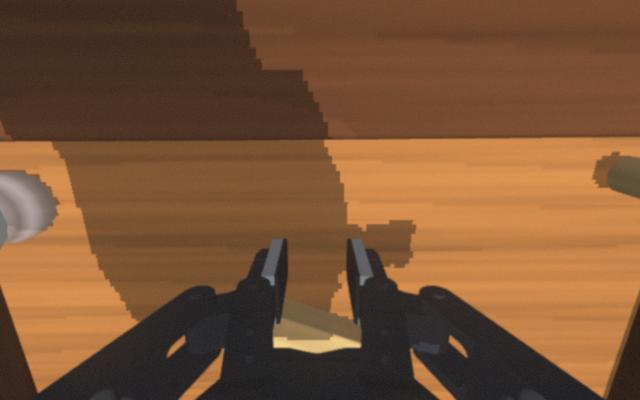

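The block lies just beyond both fingertips, its near face showing between them at (317,335), and the way is clear. I'll push toward the rail.

```bash
python3 -m inch '[[-0.01,0,0,0,0,0,0.65],[-0.008,0,0,0,0,0,0.65],[-0.008,0,0,0,0,0,0.65],[-0.008,0,0,0,0,0,0.65],[-0.008,0,0,0,0,0,0.65]]' 
python3 -m inch '[[-0.008,0,0,0,0,0,0.65],[-0.008,0,0,0,0,0,0.65],[-0.008,0,0,0,0,0,0.65],[-0.008,0,0,0,0,0,0.65],[-0.008,0,0,0,0,0,0.65]]'
python3 -m inch '[[-0.008,0,0,0,0,0,0.65],[-0.006,0,0,0,0,0,0.65],[0,0,0,0,0,0,0.65]]'
python3 - <<'E'
from h import *
s=telemetry.observe();print(np.round(s["position"],4))
a=grab_frame("top")[130:230,240:400]; b=grab_frame("wrist")[180:380,190:450]
save("m3",np.vstack([cv2.resize(a,(520,325),interpolation=cv2.INTER_CUBIC),cv2.resize(b,(520,270))[:270]]))
E
```

```text
clock: 4.1
position: [0.5477, 0.0101, 0.0174]
tool_rot: [-3.142, 0.0, 3.141]
force: [-0.9, 0.7, 0.6]
grip_width: 0.0299
finger_force: 0.1
clock: 4.6
position: [0.5876, 0.01, 0.0173]
tool_rot: [-3.142, -0.0, 3.141]
force: [-0.0, -0.2, 0.9]
grip_width: 0.0299
finger_force: 0.1
clock: 4.9
position: [0.6017, 0.0101, 0.0172]
tool_rot: [3.142, 0.0, 3.141]
force: [-1.0, -0.5, 0.1]
grip_width: 0.0301
finger_force: 0.0
[0.6017 0.0101 0.0172]
```

View pics/m3.png

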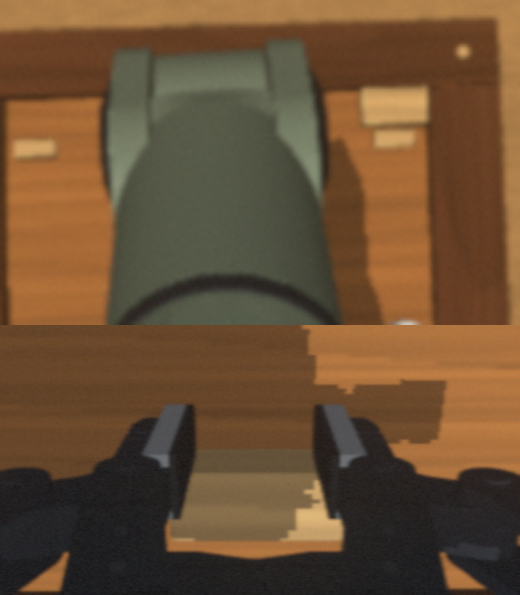

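In the lower wrist crop the block's near edge is level across both fingers (about y=450), so it is flush with them. The arm blocks the top view. I'll push on to the rail.

```bash
python3 -m inch '[[-0.008,0,0,0,0,0,0.65],[-0.008,0,0,0,0,0,0.65],[-0.008,0,0,0,0,0,0.65],[-0.006,0,0,0,0,0,0.65],[-0.004,0,0,0,0,0,0.65]]' 
python3 -m inch '[[-0.002,0,0,0,0,0,0.65],[-0.002,0,0,0,0,0,0.65],[-0.001,0,0,0,0,0,0.65],[0,0,0,0,0,0,0.65]]'
python3 -m inch '[[-0.002,0,0,0,0,0,0.65],[-0.001,0,0,0,0,0,0.65],[0,0,0,0,0,0,0.65]]'
```

```text
clock: 5.5
position: [0.6356, 0.01, 0.0172]
tool_rot: [-3.142, 0.0, 3.141]
force: [0.3, 0.0, 0.2]
grip_width: 0.0301
finger_force: 0.1
clock: 5.9
position: [0.6399, 0.01, 0.0173]
tool_rot: [3.142, -0.0, 3.141]
force: [0.1, -0.7, 0.1]
grip_width: 0.0298
finger_force: 0.0
clock: 6.2
position: [0.6431, 0.01, 0.0173]
tool_rot: [-3.142, 0.0, 3.141]
force: [0.7, 0.1, -0.9]
grip_width: 0.03
finger_force: 0.0
```

```bash
python3 -m inch '[[-0.001,0,0,0,0,0,0.65],[-0.001,0,0,0,0,0,0.65],[0,0,0,0,0,0,0.65]]'
python3 -m inch '[[-0.001,0,0,0,0,0,0.65],[0,0,0,0,0,0,0.65]]'
```

```text
clock: 6.5
position: [0.6446, 0.0099, 0.0172]
tool_rot: [-3.141, -0.001, 3.141]
force: [-2.8, 0.3, 2.2]
grip_width: 0.0298
finger_force: 1.7
clock: 6.7
position: [0.6447, 0.0099, 0.0171]
tool_rot: [-3.141, -0.003, 3.141]
force: [-9.8, -0.9, 5.4]
grip_width: 0.0295
finger_force: 4.8
```

Contact at TCP x=0.6447 with 10 N puts the rail at 0.6857, as predicted. I'll back off, rise and shift right so I can look at the block.

```bash
python3 -m inch '[[0.004,0,0,0,0,0,0.65],[0.02,0,0,0,0,0,0.65],[0.02,0,-0.02,0,0,0,0.65],[0,-0.04,-0.04,0,0,0,1],[0,-0.04,-0.03,0,0,0,1]]'
python3 -m inch '[[0,-0.01,0,0,0,0,1],[0,0,0,0,0,0,1],[0,0,0,0,0,0,1]]'
python3 - <<'E'
from h import *
c=calibration("wrist"); save("w4",grab_frame("wrist"))
E
```

```text
clock: 7.2
position: [0.6018, -0.0647, 0.1041]
tool_rot: [3.141, 0.001, -3.139]
force: [0.5, -1.2, -0.0]
grip_width: 0.0019
finger_force: 0.0
clock: 7.5
position: [0.6017, -0.0745, 0.1022]
tool_rot: [3.141, -0.0, 3.141]
force: [0.2, 0.6, -0.0]
grip_width: 0.0003
finger_force: 0.0
```

View pics/w4.png

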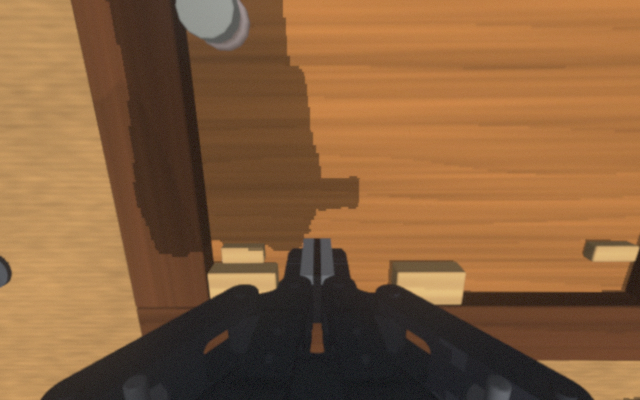

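The block lies flat along the far rail between columns 391 and 464. The empty pocket's strip is at (610,250), and the filled block at (243,280).

Run:
```python
from h import *
c=calibration("wrist"); im=cv2.imread("pics/w4.png")
a=cv2.resize(im[230:310,370:640],None,fx=2.95,fy=2.95,interpolation=cv2.INTER_CUBIC); cv2.imwrite("pics/w4c.png",a)
print("block near top edge",ray(c,[(391,272),(464,271)],.030).round(4).tolist())
print("right side inner",ray(c,[(628,291)],.032).round(4).tolist())
print("filled",ray(c,[(209,274),(278,273)],.030).round(4).tolist())
```

```text
block near top edge [[0.6551, -0.0173, 0.03], [0.6541, 0.0396, 0.03]]
right side inner [[0.67, 0.1686, 0.032]]
filled [[0.6569, -0.16, 0.03], [0.6561, -0.1058, 0.03]]
```

View pics/w4c.png

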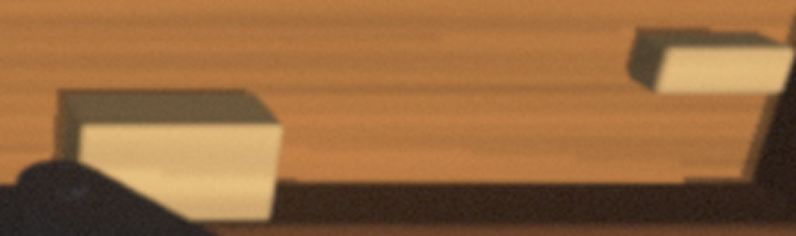

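The block spans y from about -0.013 to 0.041, which is its 54 mm length, flat on the rail. I'll come down to its right with the fingers shut, centred on its end face.

```bash
python3 -m inch '[[-0.034,0.016,0,0,0,0,1],[-0.033,0.0165,0,0,0,0,1],[0,0,0.04,0,0,0,1],[0,0,0.03,0,0,0,1],[0,0,0.01,0,0,0,1]]'
python3 -m inch '[[0,0,0.004,0,0,0,1],[0,0,0,0,0,0,1]]'
```

```text
clock: 8.05
position: [0.6668, -0.041, 0.0187]
tool_rot: [3.141, -0.005, -3.14]
force: [-0.7, 0.0, 0.1]
grip_width: -0.0001
finger_force: 0.0
clock: 8.25
position: [0.6692, -0.0425, 0.0191]
tool_rot: [3.142, 0.0, 3.141]
force: [-0.1, 0.7, 0.3]
grip_width: 0.0
finger_force: 0.0
```

```bash
python3 -m inch '[[0,0.01,0,0,0,0,1],[0,0.008,0,0,0,0,1],[0,0.008,0,0,0,0,1],[0,0.008,0,0,0,0,1],[0,0.008,0,0,0,0,1]]'
python3 -m inch '[[0,0.008,0,0,0,0,1],[0,0.008,0,0,0,0,1],[0,0.008,0,0,0,0,1],[0,0.008,0,0,0,0,1],[0,0.008,0,0,0,0,1]]'
python3 -m inch '[[0,0.008,0,0,0,0,1],[0,0.008,0,0,0,0,1],[0,0,0,0,0,0,1]]'
python3 - <<'E'
from h import *
a=grab_frame("wrist")[200:400,290:640]; b=grab_frame("scene")[200:310,290:430]
save("m5",np.vstack([cv2.resize(a,(525,300)),cv2.resize(b,(525,290),interpolation=cv2.INTER_CUBIC)]))
E
```

```text
clock: 8.75
position: [0.6696, -0.0007, 0.0196]
tool_rot: [-3.141, 0.002, 3.141]
force: [-0.5, -5.0, 7.4]
grip_width: -0.0004
finger_force: 3.5
clock: 9.25
position: [0.6694, 0.0389, 0.0196]
tool_rot: [-3.141, 0.001, 3.14]
force: [-0.7, -4.9, 8.9]
grip_width: 0.0001
finger_force: 4.4
clock: 9.55
position: [0.6693, 0.0563, 0.0195]
tool_rot: [-3.141, 0.001, -3.141]
force: [0.8, -2.3, 1.8]
grip_width: -0.0002
finger_force: 1.0
```

View pics/m5.png

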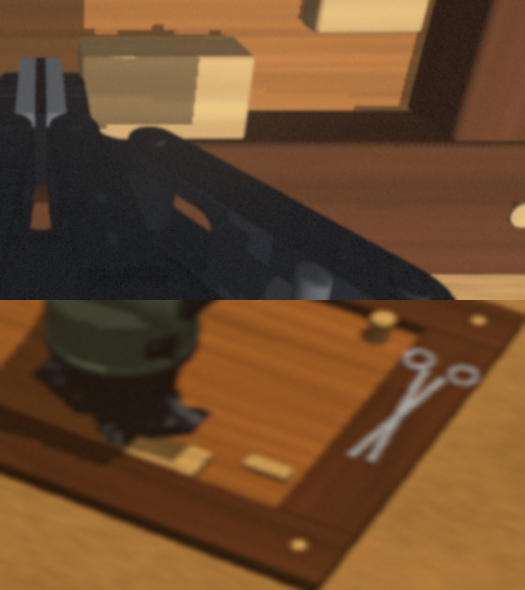

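The block is still flush on the rail (lower edge level at y≈135 in the upper crop), heading into the channel with the strip clear of its path. I'll continue gently.

```bash
python3 -m inch '[[0,0.007,0,0,0,0,1],[0,0.007,0,0,0,0,1],[0,0.006,0,0,0,0,1],[0,0.006,0,0,0,0,1],[0,0.006,0,0,0,0,1]]'
python3 -m inch '[[0,0.006,0,0,0,0,1],[0,0.006,0,0,0,0,1],[0,0.004,0,0,0,0,1],[0,0.003,0,0,0,0,1],[0,0,0,0,0,0,1]]'
```

```text
clock: 10.15
position: [0.669, 0.0875, 0.0188]
tool_rot: [-3.141, -0.0, 3.141]
force: [-0.9, -4.5, 5.1]
grip_width: 0.0
finger_force: 3.0
clock: 10.65
position: [0.6689, 0.1068, 0.0187]
tool_rot: [-3.142, -0.0, 3.141]
force: [-0.6, -2.5, 3.9]
grip_width: 0.0001
finger_force: 1.5
```

```bash
python3 -m inch '[[0,0.003,0,0,0,0,1],[0,0.003,0,0,0,0,1],[0,0.002,0,0,0,0,1],[0,0,0,0,0,0,1]]'
python3 -m inch '[[0,0.002,0,0,0,0,1],[0,0,0,0,0,0,1]]'
python3 -m inch '[[0,0.002,0,0,0,0,1],[0,0,0,0,0,0,1]]'
```

```text
clock: 11.05
position: [0.669, 0.1147, 0.0186]
tool_rot: [3.141, 0.0, 3.141]
force: [0.7, 0.0, 0.2]
grip_width: 0.0
finger_force: 0.1
clock: 11.25
position: [0.6689, 0.1169, 0.0185]
tool_rot: [3.141, -0.0, 3.141]
force: [0.0, -0.7, 0.0]
grip_width: -0.0003
finger_force: 0.0
clock: 11.45
position: [0.6689, 0.1186, 0.0185]
tool_rot: [3.141, -0.0, 3.141]
force: [0.1, -0.1, -0.8]
grip_width: -0.0002
finger_force: 0.0
```

```bash
python3 -m inch '[[0,0.0015,0,0,0,0,1],[0,0,0,0,0,0,1]]'
python3 -m inch '[[0,0.001,0,0,0,0,1],[0,0,0,0,0,0,1]]'
python3 - <<'E'
from h import *
a=grab_frame("wrist"); c=calibration("wrist"); b=grab_frame("scene")[215:305,300:420]
save("m6",np.vstack([cv2.resize(a[220:400,290:520],(460,360)),cv2.resize(b,(460,235),interpolation=cv2.INTER_CUBIC)]))
E
```

```text
clock: 11.65
position: [0.669, 0.1199, 0.0186]
tool_rot: [3.141, -0.0, 3.141]
force: [-0.1, 0.3, -0.6]
grip_width: -0.0002
finger_force: 0.0
clock: 11.85
position: [0.669, 0.1208, 0.0187]
tool_rot: [3.142, -0.0, 3.141]
force: [-0.6, -0.1, 0.3]
grip_width: 0.0
finger_force: 0.0
```

View pics/m6.png

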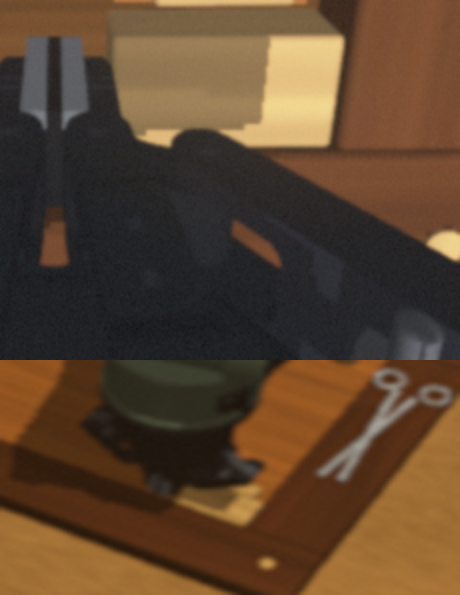

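The block is in the channel between the strip (top of crop) and the rail, with a small gap or shadow left at the side member (crop x≈345). I'll keep going in 1 mm steps until I feel contact.

```bash
python3 - <<'E'
from h import *
c=calibration("wrist"); print(ray(c,[(462.5,238.5),(343.5,238.5)],.030).round(4).tolist())
E
python3 -m inch '[[0,0.001,0,0,0,0,1],[0,0,0,0,0,0,1]]'
python3 -m inch '[[0,0.001,0,0,0,0,1],[0,0,0,0,0,0,1]]'
```

```text
[[0.6549, 0.1866, 0.03], [0.6549, 0.1316, 0.03]]
clock: 12.15
position: [0.669, 0.1215, 0.0187]
tool_rot: [-3.141, 0.0, 3.141]
force: [0.2, 0.2, -0.3]
grip_width: -0.0001
finger_force: 0.3
clock: 12.35
position: [0.6691, 0.1218, 0.0187]
tool_rot: [-3.141, -0.0, 3.14]
force: [0.1, -4.5, 0.5]
grip_width: -0.0
finger_force: 2.0
```

```bash
python3 -m inch '[[0,0.001,0,0,0,0,1],[0,0,0,0,0,0,1]]'
python3 -m inch '[[0,0.001,0,0,0,0,1],[0,0,0,0,0,0,1]]'
```

```text
clock: 12.55
position: [0.6691, 0.122, 0.0186]
tool_rot: [-3.14, -0.0, 3.14]
force: [-0.5, -7.7, 0.3]
grip_width: -0.0
finger_force: 4.0
clock: 12.75
position: [0.669, 0.1222, 0.0186]
tool_rot: [-3.139, -0.0, 3.139]
force: [0.1, -11.0, 1.5]
grip_width: -0.0
finger_force: 5.8
```

It stops firmly at y=0.122 with 11 N, the predicted home position. I'll back off straight along the rail, rise, and check numerically (picture views are used up).

```bash
python3 -m inch '[[0,-0.004,0,0,0,0,1],[0,-0.02,0,0,0,0,1],[0,-0.02,-0.01,0,0,0,1],[0,-0.02,-0.04,0,0,0,1],[0.04,-0.02,-0.03,0,0,0,1]]'
python3 -m inch '[[0.04,-0.02,-0.03,0,0,0,1],[0.04,-0.02,-0.03,0,0,0,1],[0,0,0,0,0,0,1],[0,0,0,0,0,0,1]]'
python3 - <<'E'
from h import *
im=grab_frame("wrist"); c=calibration("wrist"); s=telemetry.observe(); print(np.round(s["position"],3))
hsv=cv2.cvtColor(im,cv2.COLOR_RGB2HSV)
for l in("block","filled","pocket"):
    for r in outline_of(l,"wrist")[:2]:
        q=cv2.approxPolyDP(cv2.convexHull(np.argwhere(r["region"])[:,::-1].astype(np.int32)),3,True).reshape(-1,2)
        print(l,round(r["score"],2),q.tolist(),(ray(c,q,.030)[:,:2]).round(3).tolist())
# predicted home block top-corner pixels & side member inner top edge
t=np.array([.5657,.0145]); 
for nm,P in(("block top",[(90,121,30),(120,121,30),(120,175,30),(90,175,30)]),("side edge",[(80,175,32),(120,175,32)])):
    P=np.array(P)/1000; P[:,:2]+=t; print(nm,proj(c,P).round(1).tolist())
E
```

```text
clock: 13.25
position: [0.6346, 0.0402, 0.0988]
tool_rot: [-3.142, 0.004, 3.139]
force: [-0.3, -0.5, 1.1]
grip_width: -0.0001
finger_force: 0.0
clock: 13.65
position: [0.5579, 0.0043, 0.1539]
tool_rot: [3.141, 0.003, 3.14]
force: [1.1, 0.7, 0.5]
grip_width: 0.0
finger_force: 0.0
[0.558 0.005 0.153]
block 0.68 [[504, 282], [499, 307], [449, 307], [441, 296], [444, 273], [495, 273]] [[0.654, 0.186], [0.682, 0.186], [0.682, 0.136], [0.67, 0.127], [0.644, 0.127], [0.644, 0.176]]
filled 0.73 [[210, 297], [191, 308], [157, 310], [150, 284], [163, 261], [196, 260], [209, 276]] [[0.671, -0.103], [0.684, -0.123], [0.686, -0.158], [0.656, -0.16], [0.63, -0.144], [0.629, -0.112], [0.647, -0.102]]
pocket 0.9 [[492, 265], [488, 273], [459, 272], [455, 261], [489, 258]] [[0.635, 0.172], [0.644, 0.169], [0.643, 0.141], [0.631, 0.136], [0.627, 0.167]]
block top [[451.5, 283.8], [447.8, 309.7], [501.6, 309.9], [507.0, 283.9]]
side edge [[510.0, 276.1], [502.8, 311.2]]
```

Run:
```python
from h import *
im=grab_frame("wrist").astype(int)
for r in(286,292,298,304): print(r,"L 142-166",im[r,142:166].sum(1).tolist(),"\n    R 494-518",im[r,494:518].sum(1).tolist())
for x in(170,180,455,470,490): print("col",x,"rows 276-318",im[276:318,x].sum(1).tolist())
```

```text
286 L 142-166 [198, 186, 166, 156, 171, 275, 345, 375, 376, 377, 380, 382, 380, 385, 388, 384, 384, 393, 373, 388, 387, 393, 391, 392] 
    R 494-518 [485, 481, 477, 478, 484, 479, 481, 476, 475, 463, 378, 230, 155, 181, 206, 212, 208, 203, 210, 221, 207, 221, 209, 223]
292 L 142-166 [192, 203, 190, 174, 170, 242, 352, 442, 463, 462, 464, 469, 459, 467, 466, 457, 465, 470, 465, 462, 463, 469, 469, 467] 
    R 494-518 [473, 466, 465, 467, 473, 466, 477, 472, 452, 356, 211, 163, 192, 196, 208, 218, 201, 206, 202, 207, 219, 212, 224, 216]
298 L 142-166 [200, 193, 203, 194, 180, 165, 228, 371, 458, 489, 489, 493, 487, 486, 486, 489, 487, 487, 488, 492, 494, 491, 490, 499] 
    R 494-518 [492, 494, 491, 493, 489, 487, 492, 458, 333, 197, 169, 192, 207, 214, 209, 207, 220, 213, 218, 217, 214, 212, 207, 217]
304 L 142-166 [195, 184, 203, 196, 194, 187, 168, 213, 355, 454, 490, 495, 494, 491, 494, 495, 499, 493, 486, 492, 493, 498, 493, 495] 
    R 494-518 [477, 481, 483, 481, 477, 473, 440, 292, 182, 165, 196, 205, 209, 212, 210, 211, 220, 212, 215, 218, 213, 214, 218, 208]
col 170 rows 276
[... 443 characters left out ...]
112]
col 455 rows 276-318 [228, 235, 222, 234, 229, 234, 236, 260, 330, 427, 482, 495, 488, 472, 475, 466, 461, 464, 459, 463, 485, 501, 509, 505, 507, 509, 499, 487, 478, 463, 463, 454, 449, 421, 339, 206, 170, 183, 193, 171, 146, 116]
col 470 rows 276-318 [337, 257, 227, 223, 230, 227, 232, 263, 344, 432, 479, 498, 483, 479, 477, 469, 471, 463, 459, 469, 479, 491, 511, 517, 511, 509, 504, 492, 476, 464, 454, 452, 458, 430, 339, 211, 171, 188, 210, 202, 211, 211]
col 490 rows 276-318 [312, 247, 231, 236, 232, 231, 220, 256, 346, 441, 478, 491, 485, 485, 480, 474, 466, 460, 464, 470, 472, 477, 493, 502, 512, 512, 504, 495, 476, 460, 457, 450, 452, 424, 343, 206, 171, 180, 203, 203, 205, 214]
```

The dark line between the block and the frame is about 1 px wide at both the end and the rail. The fixed block shows the same, and the loose block's edges are square to the rail, so it is home.

```bash
python3 -c "
from workcell import bot; print(bot.job_done())"
```

```text
the job is handed in; nothing more can be done
None
```

The loose block was pushed flat against the far rail, then along it into the empty left pocket until its end stopped firmly against the side of the frame; the arm is clear and the job was handed in at about 14 s.

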